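Press home the clips of a wiring rail with a pressing shoe

ROBOT

A 6-joint arm with a two-finger parallel gripper is mounted at the origin on the work surface. World frame = base frame: x ahead of the robot, y to its left, z up, the work surface at z = 0. Lengths are in mm, angles in rad, forces in N, time in s.
With the tool pointing down it reaches from about 350 to 975 mm from the base axis. Payload 7.1 kg.
Tool frame: the origin (TCP) lies midway between the tips of the shut fingers; the grasp point (between the pads) lies pinch_z behind it (pinch_z is the distance from the TCP to the grasp point, in mm); z points along the fingers, y is the line along which they close (so a half turn about z gives the same grasp; the last joint's range is limited). The gripper opens to 88 mm and grips with 3 to 60 N. Pads are 20 mm wide; open, the fingers measure 115 mm over their backs; the gripper's body (75 mm by 178 mm) begins 61 mm behind the grasp point.
Start: joints at [1.11, 0.423, 1.63, -0, 1.089, -0.019], TCP at [267.197, 564.987, 222.675] pointing down, gripper open.
Joint ranges: [-3, 3], [-0.9, 2.11], [0.09, 2.58], [-1.31, 4.45], [0.11, 2.69], [-2.54, 2.54]. Speed limits (rad/s): [2.39, 2.39, 3.01, 3.14, 3.14, 3.14].

INTERFACE

Orientations are given as a rotation vector (axis times angle).
In Python, from workcell import get_obs, get_image, close_job, pinch_z gives the robot as it stands.
- The arm moves only by the tool jog_arm, never from a script. Its argument "commands" is a list of rows, each a list of 3 entries, a list of its own where there are three numbers: the gripper command: -1 is shut, 1 is fully open, values between are in proportion, then the shift along the tool's x, y, z as a fraction of full scale, then the turn, a rotation vector about the tool's x, y, z as a fraction of full scale. In form: [[gripper, [tx, ty, tz], [rx, ry, rz]], ...]. A call has 1 to 10 rows; each row shifts and turns the commanded pose from where the row before left it, along the tool's axes as they then stand; what a row does not reach is not made up. Full scale, the value 1, is 0.1 m for a shift and 45 degrees for a turn. A row lasts 1/10 s, in which the tool goes at most 50 mm and 8.59 degrees, less where a joint would pass 70% of its speed; a pose out of reach is approached as far as the arm can. A call with a number of a shift or a turn outside -1 to 1 is refused whole. A call with a gripper value outside its range is refused whole. The fingers move at their own pace and stop on an object; the grip force is fixed at half the most. Time passes only in rows, so rows that do not move let the fingers close. It gives the time, the measured TCP pose, the force, the opening and the grip force at its end, in the units of the state.
- get_obs(): the state, without advancing time (a new reading comes with each control period).
- get_image(name): name is "scene" or "top"; returns a dict with "image" (400x640x3 uint8, blue, green, red), "z_map" (400x640 float32, mm along the optical axis (not along the pixel's ray), 0 where there is no reading), "intrinsics" (3x3 intrinsics, pixels), "eye" and "orientation" of the camera in the world. Camera axes: x right, y down, z forward; pixel columns grow to the right and rows downward; lengths in mm; the calibration is good to about 2 mm. A picture is of the moment at which its call begins.
- close_job(): hands the job in; it is judged then, once.
The state is a dict: "t": time; "qpos": joint angles; "qvel": joint speeds; "joint_torque": joint torques, N m; "ee_pos": TCP position; "orientation": TCP orientation; "ft_force": force on the tool from outside, world axes, zero at the start; "moment": the same for the moment, N m; "width": finger opening in mm; "grasp_force": force on a finger pad.
Only numpy, scipy, OpenCV 4.12 (cv2) and the standard library are available. Lean on these libraries where they do the work, as an engineer would, in place of code of your own. Each camera call takes 0.05 s, during which the arm holds its last target. There are 200 camera calls.

TASK

Lift the pressing shoe out of its dock by the two ends of its handle, stand it sole down on the bench and let go, then take it again across the handle's narrow width, as the rail's end cheeks leave no room at its ends. Set it on the row of clips at one end of the rail and slide it along in one steady pass to the other end, pressing just firmly enough to push all seven clips fully home; do not lift it before all are home, do not force the sprung bed far down, and do not touch the rail with the gripper. Finally stand the shoe sole down on the open bench, clear of rail and dock, let go, and leave the spool, the jar and the screwdriver where they are.

Things in the scene. Friction and masses are not known exactly. Their poses are not given: they have to be found in the camera images.
- shoe: Pressing shoe, loose, 0.3 kg: grey plastic sled, wooden handle block on top, both ends alike. Origin: centre of the flat sole; x = long axis, z = up through the handle. Flat sole 52 mm (x) by 34 mm (y); beyond it toes slant up 35 degrees, 77 mm long overall, toe tips' undersides 9 mm above the sole; sled 22 mm high. Starts sole down in the dock, within 3 mm and 4 degrees of straight.
- handle (a point): Middle of the shoe's handle block, 55 mm above the sole. The block is 64 mm long (x) by 24 mm wide (y) and reaches from 22 to 88 mm above the sole.
- dock: Fixed grey stand. Origin: centre of its underside on the bench; x = along its slot. Floor 20 mm above the bench, 92 mm long, open at both x ends. Side walls along x: inner faces at y = +-25 mm, 6 mm thick, tops 108 mm above the bench, level with the docked handle's top: no room for a finger beside the handle, so there it can be taken only by its two ends.
- rail: Fixed grey base plate, 216 (x) by 80 (y) by 12 mm; origin: centre of its underside on the bench; x = the row of clips (sweep direction). End cheeks: inner faces at x = +-90 mm, 12 mm thick, 60 mm wide, 105 mm high: too little room for a finger at the handle's ends, hold the shoe across. Rail and dock stand left and right (either way round), centres 0.34 m or more apart.
- strip (a point): Point over the middle of the row of clips, at the height of the tops of clips pushed home (46 mm above the bench with the bed up); goes down with the bed, an aluminium bar 172 by 48 mm between the cheeks.
- clear (a point): A point on the bench, between rail and dock. Along the gap between them the bench is clear from x = 0.42 to 0.60 m.
- bed (a joint): How far the sprung bed has been pushed down, m: 0 = up. It starts to give at about 1 N and sinks 1 mm for every further 1.2 N (4 mm: 6 N; 8 mm: 11 N). 3 to 6 mm is right for the sweep; more than 10 mm is too much.
- clip0 (a joint): How far clip 0 (at x = -66 mm on the rail) is pushed in, m: starts at 0 to 0.0012, fully home 0.006. The seven clips are white half-round bars, 34 mm across the rail (y), 18 mm wide, 22 mm apart along its x. Tops 52 mm above the bench when up, 46 mm when home (bed up). Each takes about 1.5 N to move and stays where it is left.
- clip1 (a joint): The same for clip 1, at x = -44 mm on the rail.
- clip2 (a joint): The same for clip 2, at x = -22 mm on the rail.
- clip3 (a joint): The same for clip 3, at x = +0 mm on the rail.
- clip4 (a joint): The same for clip 4, at x = +22 mm on the rail.
- clip5 (a joint): The same for clip 5, at x = +44 mm on the rail.
- clip6 (a joint): The same for clip 6, at x = +66 mm on the rail.
- spool: Bystander, loose: grey spool, 66 mm across, 45 mm high, upright beyond the clear middle of the bench; origin under its centre.
- jar: Bystander, loose: amber glass jar with white lid, 60 mm across, 75 mm high; origin under its centre.
- screwdriver: Bystander, loose: screwdriver 150 mm long lying along its x, beyond the clear middle of the bench, about 30 mm high.

How it is judged:
By the outcome, as a careful person would: the job done as asked, in the order asked, and still so for the second after the job is handed in, with the robot touching nothing.
It also fails if it takes over 70 s, if anything falls off the work surface, if the arm or the gripper's body presses on something with over 40 N, if the wrist force passes 120 N, or if a joint passes its speed limit or range.

## Working session

There is one attempt and no reset: what is moved stays moved. The work goes in short steps, Python scripts to look and compute and a tool call to move; the robot and the scene stay as the last step left them, time stands still between calls to the robot, and variables do not carry over. Pictures are saved under pics/ and viewed, at most 10 in all, crops included, and the job is handed in when it is done.

Besides the shell and the picture viewer there is one more tool, called as name([rows], argument=value, ...), one row to a line, values as JSON. jog_arm: Moves the arm, as the interface text tells. Its arguments: {"type":"object","properties":{"commands":{"type":"array","items":{"type":"array"}}},"required":["commands"]}

```bash
mkdir -p pics; cat > h.py <<'E'
import numpy as np, cv2
from scipy.spatial.transform import Rotation as R
from workcell import get_obs, get_image, close_job, pinch_z
def cloud(d):
    K=np.array(d["intrinsics"]);z=d["z_map"];v,u=np.mgrid[:400,:640]
    P=np.stack([(u-K[0,2])/K[0,0]*z,(v-K[1,2])/K[1,1]*z,z],-1)
    o=np.array(d["orientation"]);M=R.from_rotvec(o).as_matrix() if o.size==3 else o
    W=P@M.T+np.array(d["eye"]);W[z<=0]=np.nan
    return W
E
python3 - <<'E'
from h import *
np.set_printoptions(precision=3,suppress=True)
print(pinch_z if not callable(pinch_z) else pinch_z());print(get_obs())
for n in("top","scene"):
    d=get_image(n);cv2.imwrite(f"pics/{n}0.png",d["image"]);np.savez(f"{n}0.npz",**d)
    print(n,d["eye"],d["orientation"],d["intrinsics"])
E
```

```text
18.700000000000003
{'t': 0.0, 'qpos': array([ 1.11 ,  0.424,  1.631, -0.   ,  1.089, -0.019]), 'qvel': array([-0.001,  0.001, -0.   , -0.001,  0.001,  0.001]), 'joint_torque': array([ -0.   , -54.462, -27.367,   0.064,   0.023,  -0.   ]), 'ee_pos': array([266.983, 564.535, 221.927]), 'orientation': array([-0.688, -3.065,  0.002]), 'ft_force': array([ 1.115, -0.508,  0.563]), 'moment': array([-0.047,  0.009,  0.026]), 'grasp_force': 0.0, 'width': 87.49345391143815}
top [492.657  -6.946 815.39 ] [-2.199  2.164 -0.129] [[395.696   0.    314.175]
 [  0.    395.696 201.584]
 [  0.      0.      1.   ]]
scene [977.261 188.668 815.885] [-1.527 -2.334  0.63 ] [[405.121   0.    322.699]
 [  0.    405.121 194.301]
 [  0.      0.      1.   ]]
```

View pics/top0.png

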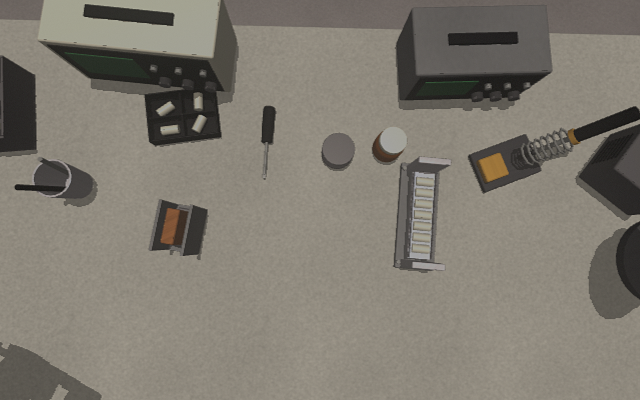

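View pics/scene0.png

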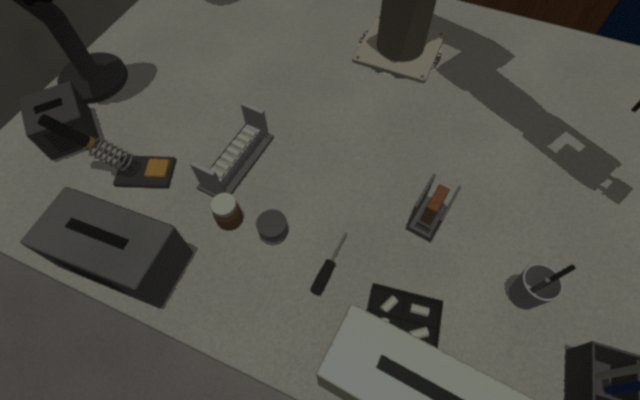

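The top view shows the dock with the orange handle at about (174,226) and the rail from (433,163) to (418,266). The spool is at (338,150), the jar at (390,143) and the screwdriver at (266,140). Next I'll measure the points.

```bash
cat > m.py <<'E'
from h import *
def rect(P): 
    (c,s,a)=cv2.minAreaRect(P[:,:2].astype(np.float32))
    if s[0]<s[1]: s=s[::-1];a+=90
    a=(a+90)%180-90
    return np.round(c,1),np.round(s,1),round(a,2),np.round(np.median(P[:,2]),1),len(P)
def orange(d,W,lo=0,hi=400,x=(300,700),y=(-400,400)):
    h=cv2.cvtColor(d["image"],cv2.COLOR_BGR2HSV)
    m=(h[...,0]<18)&(h[...,1]>110)&(h[...,2]>50)&(W[...,2]>lo)&(W[...,2]<hi)&(W[...,0]>x[0])&(W[...,0]<x[1])&(W[...,1]>y[0])&(W[...,1]<y[1])
    return W[m]
def box(W,x,y,z):
    return W[(W[...,0]>x[0])&(W[...,0]<x[1])&(W[...,1]>y[0])&(W[...,1]<y[1])&(W[...,2]>z[0])&(W[...,2]<z[1])]
E
python3 - <<'E'
from m import *
for n in("top","scene"):
    d=dict(np.load(f"{n}0.npz"));W=cloud(d);print(n)
    print("px handle",W[226,174] if n=="top" else W[200,437])
    print("handle top",rect(orange(d,W,98,120,y=(100,400))))
    print("dock all>90",rect(box(W,(350,560),(180,380),(95,120))))
    print("dock floor/foot",rect(box(W,(350,560),(180,380),(12,120))))
    B=box(W,(300,650),(-330,-120),(90,118));print("cheeks",rect(B))
    c=B[:,0]>B[:,0].mean()
    print(rect(B[c]),rect(B[~c]))
    h=cv2.cvtColor(d["image"],cv2.COLOR_BGR2HSV)
    C=box(W,(300,560),(-330,-120),(44,56));print("clips",rect(C))
    print("rail",rect(box(W,(300,560),(-330,-120),(6,18))))
    print("spool",rect(box(W,(500,700),(-110,20),(38,52))), "jar",rect(box(W,(500,720),(-240,-80),(68,84))))
E
```

```text
top
px handle [513.79668363 225.4953854  111.06824143]
handle top (array([514.2, 234.1]), array([62.5, 23.7]), -9.61, np.float64(108.0), 462)
dock all>90 (array([512. , 232.2]), array([91.2, 63.4]), -8.73, np.float64(107.4), 1133)
dock floor/foot (array([512.1, 232.2]), array([91.8, 63.5]), -8.73, np.float64(93.0), 2369)
cheeks (array([ 546.1, -234.6]), array([204.,  60.]), -4.28, np.float64(104.7), 514)
(array([ 641.6, -241.3]), array([59.1, 12.5]), 85.64, np.float64(104.4), 268) (array([ 450.3, -227.4]), array([60. , 11.9]), 85.68, np.float64(104.9), 246)
clips (array([ 503.1, -228.2]), array([114.6,  55.8]), -3.08, np.float64(47.8), 1026)
rail (array([ 500.5, -231.4]), array([124.8,  80.3]), -4.26, np.float64(12.0), 813)
spool (array([671.3, -68.6]), array([64.1, 57. ]), -89.42, np.float64(44.8), 789) jar (array([ 664.3, -187.6]), array([106.7,  52.6]), 35.04, np.float64(74.9), 630)
scene
px handle [523.47921617 236.83955213 108.19249168]
handle top (array([516.8, 236.7]), array([62.6, 22.5]), -6.66, np.float64(107.5), 289)
dock all>90 (array([514.2, 235.2]), array([93.3, 61.9]), -9.21, np.float64(107.3), 611)
dock floor/foot (array([514.1, 235.2]), array([93.7, 61.9]), -9.23, np.float64(73.5), 1455)
cheeks (array([ 547.8, -232.2]), array([205.4,  61.8]), -4.24, np.float64(102.6), 373)
(array([ 643.2, -239.2]), array([61.6, 12.9]), 88.85, np.float64(103.0), 194) (array([ 452.3, -223.9]), array([59.5, 13.7]), 85.94, np.float64(102.0), 179)
clips (array([ 504.7, -224.9]), array([110. ,  61.5]), 0.08, np.float64(48.1), 490)
rail (array([ 501.6, -201.5]), array([118.4,  27.3]), -4.8, np.float64(10.7), 417)
spool (array([672.1, -66. ]), array([63.6, 55.5]), -89.64, np.float64(44.3), 621) jar (array([ 670.4, -185.1]), array([103. ,  52.2]), 41.22, np.float64(74.1), 516)
```

```bash
cat > go.py <<'E'
import sys
from h import *
np.set_printoptions(precision=4,suppress=True)
# usage: go.py X Y Z YAW(deg of tool y in world): first turn (total, in full-scale units) then shift in the turned tool frame
X,Y,Z,yaw=map(float,sys.argv[1:5]);o=get_obs()
M=R.from_rotvec(o["orientation"]).as_matrix()
G=R.from_euler("z",yaw-90,degrees=True).as_matrix()@np.diag([-1,1,-1.])
rv=R.from_matrix(M.T@G).as_rotvec(degrees=True)
d=np.array([X,Y,Z])-o["ee_pos"]
print("t",o["t"],"pos",o["ee_pos"],"yaw",np.degrees(np.arctan2(M[1,1],M[0,1])),"q6",o["qpos"][5],"F",o["ft_force"],"w",o["width"],o["grasp_force"])
print("turn/45",rv/45,"shift after turn/100",G.T@d/100,"now",M.T@d/100)
E
python3 go.py 515.5 235 150 -8.6
```

```text
t 0.1 pos [267.0074 564.5417 221.9812] yaw 64.68857185793185 q6 -0.0190408170027973 F [ 0.3932 -0.22    0.1748] w 88.06428352365778 0.0
turn/45 [-0.0015  0.0012  1.6286] shift after turn/100 [-2.8868  2.9498  0.7198] now [-3.6553 -1.9156  0.7225]
```

jog_arm([
  [1, [0, 0, 0], [0, 0, 0.18]],
  [1, [0, 0, 0], [0, 0, 0.18]],
  [1, [0, 0, 0], [0, 0, 0.18]],
  [1, [0, 0, 0], [0, 0, 0.18]],
  [1, [0, 0, 0], [0, 0, 0.18]],
  [1, [0, 0, 0], [0, 0, 0.18]],
  [1, [0, 0, 0], [0, 0, 0.18]],
  [1, [0, 0, 0], [0, 0, 0.18]],
  [1, [0, 0, 0], [0, 0, 0.18]],
  [1, [0, 0, 0], [0, 0, 0.009]],
])

```text
t: 1.1
ee_pos: [267.1, 564.7, 222.3]
orientation: [2.383, 2.046, -0.001]
ft_force: [-0.7, 0.1, -0.3]
width: 87.7
grasp_force: 0.0
```

jog_arm([
  [1, [-0.29, 0.29, 0.07], [0, 0, 0]],
  [1, [-0.29, 0.3, 0.07], [0, 0, 0]],
  [1, [-0.29, 0.3, 0.07], [0, 0, 0]],
  [1, [-0.29, 0.3, 0.07], [0, 0, 0]],
  [1, [-0.29, 0.3, 0.07], [0, 0, 0]],
  [1, [-0.29, 0.3, 0.07], [0, 0, 0]],
  [1, [-0.29, 0.3, 0.07], [0, 0, 0]],
  [1, [-0.29, 0.3, 0.07], [0, 0, 0]],
  [1, [-0.29, 0.29, 0.07], [0, 0, 0]],
  [1, [-0.28, 0.27, 0.07], [0, 0, 0]],
])

```text
t: 2.1
ee_pos: [516.5, 233.5, 152.4]
orientation: [2.378, 2.053, 0.0]
ft_force: [0.1, -0.2, -0.1]
width: 87.9
grasp_force: 0.0
```

```bash
python3 go.py 515.5 235 61 -8.6; python3 - <<'E'
from m import *
d=get_image("scene");cv2.imwrite("pics/s1.png",cv2.resize(d["image"][120:280,340:540],None,fx=4,fy=3.75-0.0))
E
```

```text
t 2.1 pos [516.4813 233.4616 152.3528] yaw -8.400471368548422 q6 0.5501726080203798 F [ 0.1238 -0.2406 -0.0845] w 87.91843204557102 0.0
turn/45 [ 0.0001 -0.      0.0044] shift after turn/100 [ 0.0137 -0.012   0.9135] now [ 0.0138 -0.012   0.9135]
```

View pics/s1.png

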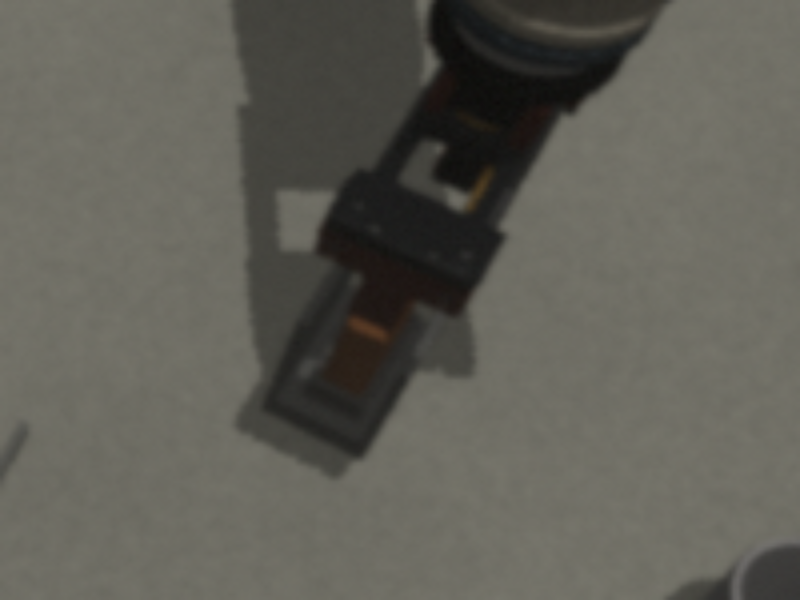

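The crop shows the open gripper lined up over the docked handle, which appears at about (360,360). Descending slowly.

jog_arm([
  [1, [0.014, -0.012, 0.1], [0, 0, 0]],
  [1, [0, 0, 0.1], [0, 0, 0]],
  [1, [0, 0, 0.1], [0, 0, 0]],
  [1, [0, 0, 0.1], [0, 0, 0]],
  [1, [0, 0, 0.1], [0, 0, 0]],
  [1, [0, 0, 0.1], [0, 0, 0]],
  [1, [0, 0, 0.1], [0, 0, 0]],
  [1, [0, 0, 0.1], [0, 0, 0]],
  [1, [0, 0, 0.1], [0, 0, 0]],
  [1, [0, 0, 0], [0, 0, 0]],
])

```text
t: 3.15
ee_pos: [513.7, 236.2, 61.1]
orientation: [-2.382, -2.048, 0.004]
ft_force: [-0.3, 0.9, 0.0]
width: 87.9
grasp_force: 0.0
```

jog_arm([
  [-1, [0, 0, 0], [0, 0, 0]],
  [-1, [0, 0, 0], [0, 0, 0]],
  [-1, [0, 0, 0], [0, 0, 0]],
  [-1, [0, 0, 0], [0, 0, 0]],
  [-1, [0, 0, 0], [0, 0, 0]],
  [-1, [0, 0, 0], [0, 0, 0]],
  [-1, [0, 0, 0], [0, 0, 0]],
  [-1, [0, 0, 0], [0, 0, 0]],
])

```text
t: 3.95
ee_pos: [515.0, 236.8, 63.1]
orientation: [2.382, 2.048, 0.001]
ft_force: [-0.1, 0.2, 7.0]
width: 64.0
grasp_force: 30.0
```

jog_arm([
  [-1, [0, 0, -0.08], [0, 0, 0]],
  [-1, [0, 0, -0.13], [0, 0, 0]],
  [-1, [0, 0, -0.13], [0, 0, 0]],
  [-1, [0, 0, -0.13], [0, 0, 0]],
  [-1, [0, 0, -0.13], [0, 0, 0]],
  [-1, [0, 0, -0.13], [0, 0, 0]],
  [-1, [0, 0, -0.13], [0, 0, 0]],
  [-1, [0, 0, -0.13], [0, 0, 0]],
  [-1, [0, 0, -0.13], [0, 0, 0]],
  [-1, [0, 0, 0], [0, 0, 0]],
])

```text
t: 4.95
ee_pos: [515.8, 237.1, 176.9]
orientation: [2.381, 2.048, 0.005]
ft_force: [0.0, -0.1, -3.4]
width: 63.9
grasp_force: 30.0
```

```bash
python3 go.py 510 0 100 -4.3; python3 - <<'E'
from m import *
d=get_image("top");W=cloud(d)
print(rect(orange(d,W,100,300,y=(100,400))))
E
```

```text
t 4.95 pos [515.7668 237.1366 176.8742] yaw -8.615815479224864 q6 0.5603481033629533 F [ 0.0121 -0.0542 -3.4188] w 63.93484431423077 29.967197477817535
turn/45 [ 0.004  -0.0023 -0.0959] shift after turn/100 [-2.369   0.1203  0.7687] now [-2.3547  0.2959  0.7651]
(array([527.2, 222.7]), array([97.2, 46.5]), -0.56, np.float64(212.0), 822)
```

jog_arm([
  [-1, [-0.23, 0.03, 0], [0, 0, 0]],
  [-1, [-0.24, 0.03, 0], [0, 0, 0]],
  [-1, [-0.24, 0.03, 0], [0, 0, 0]],
  [-1, [-0.24, 0.03, 0], [0, 0, 0]],
  [-1, [-0.24, 0.03, 0], [0, 0, 0]],
  [-1, [-0.24, 0.03, 0.1], [0, 0, 0]],
  [-1, [-0.24, 0.03, 0.2], [0, 0, 0]],
  [-1, [-0.23, 0.03, 0.3], [0, 0, 0]],
  [-1, [-0.23, 0.03, 0.3], [0, 0, 0]],
  [-1, [-0.22, 0.02, 0.2], [0, 0, -0.095]],
])

```text
t: 6.0
ee_pos: [506.7, -1.1, 62.4]
orientation: [-2.302, -2.135, 0.003]
ft_force: [-0.3, -0.5, -2.4]
width: 63.8
grasp_force: 30.0
```

jog_arm([
  [-1, [0, 0, 0.1], [0, 0, 0]],
  [-1, [0, 0, 0.1], [0, 0, 0]],
  [-1, [0, 0, 0], [0, 0, 0]],
  [-1, [0, 0, 0], [0, 0, 0]],
])

```text
t: 6.4
ee_pos: [508.4, 0.7, 44.9]
orientation: [2.303, 2.136, 0.001]
ft_force: [-0.9, 0.1, -4.0]
width: 64.3
grasp_force: 30.0
```

jog_arm([
  [-1, [0, 0, 0.015], [0, 0, 0]],
  [-1, [0, 0, 0.01], [0, 0, 0]],
  [-1, [0, 0, 0], [0, 0, 0]],
])

```text
t: 6.7
ee_pos: [508.5, 0.3, 42.9]
orientation: [2.303, 2.135, 0.002]
ft_force: [-0.8, 2.1, 3.0]
width: 63.8
grasp_force: 30.0
```

jog_arm([
  [1, [0, 0, 0], [0, 0, 0]],
  [1, [0, 0, 0], [0, 0, 0]],
  [1, [0, 0, 0], [0, 0, 0]],
  [1, [0, 0, 0], [0, 0, 0]],
  [1, [0, 0, 0], [0, 0, 0]],
  [1, [0, 0, 0], [0, 0, 0]],
  [1, [0, 0, 0], [0, 0, 0]],
  [1, [0, 0, 0], [0, 0, 0]],
])

```text
t: 7.5
ee_pos: [508.0, -0.1, 42.1]
orientation: [-2.304, -2.136, 0.0]
ft_force: [0.0, -0.8, -1.1]
width: 87.7
grasp_force: 0.0
```

jog_arm([
  [1, [0, 0, -0.1], [0, 0, 0]],
  [1, [0, 0, -0.2], [0, 0, 0]],
  [1, [0, 0, -0.2], [0, 0, 0]],
  [1, [0, 0, -0.2], [0, 0, 0]],
  [1, [0, 0, -0.2], [0, 0, 0]],
  [1, [0, 0, -0.2], [0, 0, 0]],
  [1, [-0.3, 0, -0.2], [0, 0, 0]],
  [1, [-0.3, 0, 0], [0, 0, 0]],
  [1, [-0.3, 0, 0], [0, 0, 0]],
  [1, [-0.3, 0, 0], [0, 0, 0]],
])

```text
t: 8.5
ee_pos: [498.9, -120.8, 173.3]
orientation: [2.303, 2.135, 0.001]
ft_force: [0.5, 0.7, 0.0]
width: 87.9
grasp_force: 0.0
```

```bash
python3 - <<'E'
from m import *
for n in("top","scene"):
    d=get_image(n);W=cloud(d)
    print(n,rect(orange(d,W,80,100,x=(420,610),y=(-60,100))),get_obs()["t"])
    if n=="scene":cv2.imwrite("pics/s2.png",d["image"])
E
python3 go.py 510 1 130 -94.3
```

```text
top (array([507.9,  -2. ]), array([62.4, 22.9]), -4.73, np.float64(88.0), 419) 8.55
scene (array([510.6,   2.3]), array([64.4, 21.8]), -5.06, np.float64(87.1), 243) 8.6
t 8.6 pos [ 498.9352 -122.2954  173.0817] yaw -4.513898102701439 q6 -0.18405745951665892 F [ 0.126   0.6464 -0.3316] w 87.85254544305452 0.0
turn/45 [ 0.002  -0.0005  1.9952] shift after turn/100 [ 0.0179 -1.2378  0.4308] now [1.2382 0.0127 0.4299]
```

View pics/s2.png

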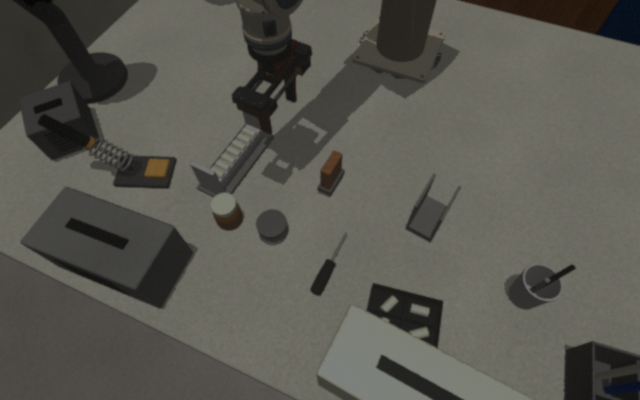

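The view shows the shoe standing upright at pixel (331,175), the dock empty, and the bystanders where they were.

jog_arm([
  [1, [0, 0, 0], [0, 0, 0.18]],
  [1, [0, 0, 0], [0, 0, 0.18]],
  [1, [0, 0, 0], [0, 0, 0.18]],
  [1, [0, 0, 0], [0, 0, 0.18]],
  [1, [0, 0, 0], [0, 0, 0.18]],
  [1, [0, 0, 0], [0, 0, 0.18]],
  [1, [0, 0, 0], [0, 0, 0.18]],
  [1, [0, 0, 0], [0, 0, 0.18]],
  [1, [0, 0, 0], [0, 0, 0.18]],
  [1, [0, 0, 0], [0, 0, 0.18]],
])

```text
t: 9.6
ee_pos: [498.9, -118.8, 172.6]
orientation: [-3.139, -0.119, -0.0]
ft_force: [-0.3, -0.9, -0.0]
width: 87.8
grasp_force: 0.0
```

jog_arm([
  [1, [0, 0, 0], [0, 0, 0.18]],
  [1, [0, 0, 0], [0, 0, 0.026]],
  [1, [0, -0.3, 0.1], [0, 0, 0]],
  [1, [0, -0.3, 0.1], [0, 0, 0]],
  [1, [0, -0.3, 0.1], [0, 0, 0]],
  [1, [0, -0.3, 0.1], [0, 0, 0]],
  [1, [0, 0, 0], [0, 0, 0]],
  [1, [0, 0, 0], [0, 0, 0]],
])

```text
t: 10.4
ee_pos: [508.5, 0.5, 132.3]
orientation: [3.139, -0.12, -0.001]
ft_force: [0.0, -0.1, 0.0]
width: 87.4
grasp_force: 0.0
```

```bash
python3 go.py 509 0.2 30 -94.8
```

```text
t 10.4 pos [508.4723   0.5293 132.2814] yaw -94.38528497874887 q6 1.6251688398774915 F [ 0.0383 -0.0986  0.0136] w 87.42367874834362 0.0
turn/45 [0.0002 0.0005 0.0092] shift after turn/100 [0.0055 0.0028 1.0228] now [0.0059 0.0027 1.0228]
```

jog_arm([
  [1, [0.005, 0.003, 0.13], [0, 0, 0.009]],
  [1, [0, 0, 0.13], [0, 0, 0]],
  [1, [0, 0, 0.13], [0, 0, 0]],
  [1, [0, 0, 0.13], [0, 0, 0]],
  [1, [0, 0, 0.13], [0, 0, 0]],
  [1, [0, 0, 0.13], [0, 0, 0]],
  [1, [0, 0, 0.13], [0, 0, 0]],
  [1, [0, 0, 0.1], [0, 0, 0]],
  [1, [0, 0, 0], [0, 0, 0]],
  [1, [0, 0, 0], [0, 0, 0]],
])

```text
t: 11.4
ee_pos: [509.0, -0.4, 31.0]
orientation: [3.139, -0.137, -0.001]
ft_force: [-0.3, -0.3, 0.2]
width: 88.2
grasp_force: 0.0
```

jog_arm([
  [-1, [0, 0, 0], [0, 0, 0]],
  [-1, [0, 0, 0], [0, 0, 0]],
  [-1, [0, 0, 0], [0, 0, 0]],
  [-1, [0, 0, 0], [0, 0, 0]],
  [-1, [0, 0, 0], [0, 0, 0]],
  [-1, [0, 0, 0], [0, 0, 0]],
  [-1, [0, 0, 0], [0, 0, 0]],
  [-1, [0, 0, 0], [0, 0, 0]],
  [-1, [0, 0, 0], [0, 0, 0]],
  [-1, [0, 0, 0], [0, 0, 0]],
])

```text
t: 12.4
ee_pos: [509.1, -0.6, 31.2]
orientation: [3.138, -0.137, -0.0]
ft_force: [-1.4, -0.4, -0.1]
width: 24.1
grasp_force: 30.0
```

```bash
python3 go.py 509 0.2 130 -94.8
```

```text
t 12.4 pos [509.0779  -0.562   31.1956] yaw -95.0137599613039 q6 1.6340778026069522 F [-1.445  -0.3824 -0.0556] w 24.08160314828785 30.000077784061432
turn/45 [ 0.0002  0.     -0.0048] shift after turn/100 [-0.0014 -0.0075 -0.988 ] now [-0.0015 -0.0074 -0.988 ]
```

jog_arm([
  [-1, [0, 0, -0.07], [0, 0, 0]],
  [-1, [0, 0, -0.14], [0, 0, 0]],
  [-1, [0, 0, -0.14], [0, 0, 0]],
  [-1, [0, 0, -0.14], [0, 0, 0]],
  [-1, [0, 0, -0.14], [0, 0, 0]],
  [-1, [0, 0, -0.14], [0, 0, 0]],
  [-1, [0, 0, -0.14], [0, 0, 0]],
  [-1, [0, 0, -0.14], [0, 0, 0]],
  [-1, [0, 0, -0.14], [0, 0, 0]],
  [-1, [0, 0, -0.11], [0, 0, 0]],
])

```text
t: 13.4
ee_pos: [509.3, -0.4, 163.1]
orientation: [-3.139, 0.137, -0.003]
ft_force: [0.1, 0.0, -3.6]
width: 24.1
grasp_force: 30.0
```

```bash
python3 go.py 500.1 -229.9 161 -94.4
```

```text
t 13.4 pos [509.2903  -0.4444 163.1285] yaw -95.01571923747044 q6 1.6340967228329342 F [ 0.1287  0.0209 -3.5884] w 24.10345051057494 29.999398291110992
turn/45 [-0.0001 -0.0021 -0.0137] shift after turn/100 [0.0844 2.2948 0.0213] now [0.109  2.2938 0.0212]
```

jog_arm([
  [-1, [0.01, 0.22, 0], [0, 0, -0.014]],
  [-1, [0.008, 0.23, 0], [0, 0, 0]],
  [-1, [0.008, 0.23, 0], [0, 0, 0]],
  [-1, [0.008, 0.23, 0], [0, 0, 0]],
  [-1, [0.008, 0.23, 0], [0, 0, 0]],
  [-1, [0.008, 0.23, 0], [0, 0, 0]],
  [-1, [0.008, 0.23, 0], [0, 0, 0]],
  [-1, [0.008, 0.23, 0], [0, 0, 0]],
  [-1, [0.008, 0.23, 0], [0, 0, 0]],
  [-1, [0.008, 0.23, 0], [0, 0, 0]],
])

```text
t: 14.4
ee_pos: [499.3, -230.3, 161.9]
orientation: [3.139, -0.12, 0.0]
ft_force: [-0.1, -0.1, -3.3]
width: 23.8
grasp_force: 30.0
```

jog_arm([
  [-1, [0, 0, 0.1], [0, 0, 0]],
  [-1, [0, 0, 0.1], [0, 0, 0]],
  [-1, [0, 0, 0], [0, 0, 0]],
  [-1, [0, 0, 0], [0, 0, 0]],
])

```text
t: 14.8
ee_pos: [499.1, -228.4, 140.7]
orientation: [-3.139, 0.119, 0.002]
ft_force: [0.3, -0.0, -4.2]
width: 24.1
grasp_force: 30.0
```

```bash
python3 go.py 500.1 -229.9 76 -94.3; python3 - <<'E'
from m import *
for n in("top","scene"):
    d=get_image(n);W=cloud(d)
    print(n,rect(orange(d,W,130,230,x=(420,610),y=(-330,-150))),get_obs()["ee_pos"])
    cv2.imwrite(f"pics/{n}3.png",cv2.resize(d["image"][130:310,340:540] if n=="top" else d["image"][40:220,150:350],None,fx=3,fy=3))
a=cv2.imread("pics/top3.png");b=cv2.imread("pics/scene3.png");cv2.imwrite("pics/c3.png",cv2.resize(np.hstack([a,b]),None,fx=.66,fy=.66))
E
```

```text
t 14.8 pos [ 499.0755 -228.3746  140.7102] yaw -94.33539277557819 q6 1.195460251361338 F [ 0.2897 -0.0164 -4.199 ] w 24.1010946587366 29.9995556473732
turn/45 [-0.0009  0.0019 -0.0008] shift after turn/100 [0.0114 0.0144 0.6471] now [0.0123 0.0149 0.6471]
top (array([0., 0.]), array([0., 0.]), 0.0, np.float64(nan), 0) [ 499.44216215 -228.59826591  141.07432131]
scene (array([ 523.3, -226.4]), array([19.6, 17.2]), 89.62, np.float64(196.4), 64) [ 499.68518512 -228.75515312  141.31172091]
  return _methods._mean(a, axis=axis, dtype=dtype,
  ret = ret.dtype.type(ret / rcount)
```

View pics/c3.png

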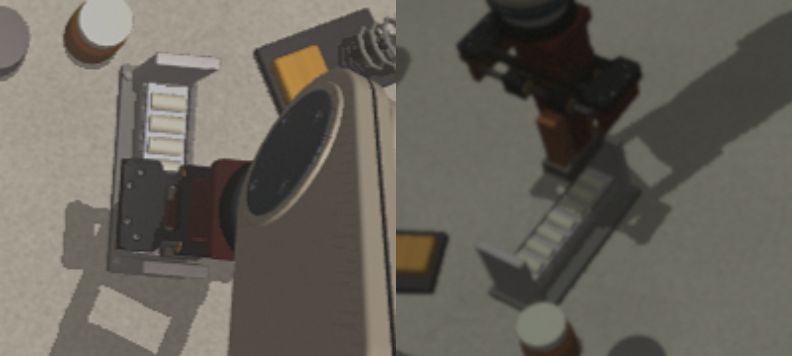

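jog_arm([
  [-1, [0.007, 0.01, 0.1], [0, 0, 0]],
  [-1, [0, 0, 0.1], [0, 0, 0]],
  [-1, [0, 0, 0.1], [0, 0, 0]],
  [-1, [0, 0, 0.1], [0, 0, 0]],
  [-1, [0, 0, 0.1], [0, 0, 0]],
  [-1, [0, 0, 0.03], [0, 0, 0]],
  [-1, [0, 0, 0], [0, 0, 0]],
  [-1, [0, 0, 0], [0, 0, 0]],
])

```text
t: 15.7
ee_pos: [500.3, -230.6, 88.3]
orientation: [3.139, -0.12, 0.0]
ft_force: [0.1, 0.3, -3.9]
width: 23.8
grasp_force: 30.0
```

```bash
python3 go.py 500.1 -229.9 76 -94.3
```

```text
t 15.7 pos [ 500.3331 -230.5735   88.2991] yaw -94.39032114621129 q6 1.1939813978006735 F [ 0.1053  0.2855 -3.9434] w 23.812231818459374 29.999453723430634
turn/45 [ 0.0001 -0.0004 -0.002 ] shift after turn/100 [-0.0028 -0.0065  0.123 ] now [-0.0029 -0.0066  0.123 ]
```

jog_arm([
  [-1, [0, 0, 0.03], [0, 0, 0]],
  [-1, [0, 0, 0.03], [0, 0, 0]],
  [-1, [0, 0, 0], [0, 0, 0]],
  [-1, [0, 0, 0], [0, 0, 0]],
])

```text
t: 16.1
ee_pos: [500.3, -230.6, 82.3]
orientation: [3.139, -0.12, 0.001]
ft_force: [0.4, 0.8, -2.7]
width: 24.0
grasp_force: 30.0
```

jog_arm([
  [-1, [0, 0, 0.03], [0, 0, 0]],
  [-1, [0, 0, 0.02], [0, 0, 0]],
  [-1, [0, 0, 0], [0, 0, 0]],
  [-1, [0, 0, 0], [0, 0, 0]],
])

```text
t: 16.5
ee_pos: [500.4, -230.6, 77.3]
orientation: [3.139, -0.12, 0.001]
ft_force: [-0.0, 0.0, 0.2]
width: 24.1
grasp_force: 30.0
```

jog_arm([
  [-1, [0, 0, 0.02], [0, 0, 0]],
  [-1, [0, 0, 0.015], [0, 0, 0]],
  [-1, [0, 0, 0], [0, 0, 0]],
  [-1, [0, 0, 0], [0, 0, 0]],
])

```text
t: 16.9
ee_pos: [500.4, -230.6, 73.8]
orientation: [3.139, -0.12, 0.001]
ft_force: [0.6, -0.6, 1.3]
width: 23.9
grasp_force: 30.0
```

```bash
python3 go.py 500.1 -229.9 72 -94.3;python3 - <<'E'
from h import *
F=[]
for i in range(3):
    d=get_image("scene");o=get_obs();F.append(np.r_[o["ft_force"],o["ee_pos"],o["moment"]])
print(np.mean(F,0).round(2))
E
```

```text
t 16.9 pos [ 500.3946 -230.6035   73.8033] yaw -94.38540950494487 q6 1.193950060768375 F [ 0.5714 -0.5684  1.314 ] w 23.9028161036453 30.000118911266327
turn/45 [ 0.0003 -0.0007 -0.0019] shift after turn/100 [-0.0035 -0.0068  0.018 ] now [-0.0035 -0.0068  0.018 ]
[ 1.4000e+00 -5.3000e-01  1.4900e+00  5.0037e+02 -2.3060e+02  7.3820e+01
 -1.0000e-01 -9.0000e-02 -0.0000e+00]
```

jog_arm([
  [-1, [0, 0, 0.013], [0, 0, 0]],
  [-1, [0, 0, 0], [0, 0, 0]],
  [-1, [0, 0, 0], [0, 0, 0]],
  [-1, [0, 0, 0], [0, 0, 0]],
])

```text
t: 17.45
ee_pos: [500.3, -230.6, 72.5]
orientation: [3.139, -0.12, 0.001]
ft_force: [1.8, -1.4, 3.0]
width: 24.0
grasp_force: 30.0
```

jog_arm([
  [-1, [0.025, 0, 0], [0, 0, 0]],
  [-1, [0.025, 0, 0], [0, 0, 0]],
  [-1, [0.025, 0, 0], [0, 0, 0]],
  [-1, [0.025, 0, 0], [0, 0, 0]],
  [-1, [0.025, 0, 0], [0, 0, 0]],
  [-1, [0.025, 0, 0], [0, 0, 0]],
])

```text
t: 18.05
ee_pos: [513.8, -231.0, 71.9]
orientation: [-3.138, 0.12, 0.005]
ft_force: [-5.9, 0.2, 3.5]
width: 23.6
grasp_force: 30.0
```

jog_arm([
  [-1, [0.025, 0, 0], [0, 0, 0]],
  [-1, [0.025, 0, 0], [0, 0, 0]],
  [-1, [0.025, 0, 0], [0, 0, 0]],
  [-1, [0.025, 0, 0], [0, 0, 0]],
  [-1, [0.025, 0, 0], [0, 0, 0]],
  [-1, [0.025, 0, 0], [0, 0, 0]],
  [-1, [0.025, 0, 0], [0, 0, 0]],
  [-1, [0.025, 0, 0], [0, 0, 0]],
])

```text
t: 18.85
ee_pos: [534.5, -233.0, 72.2]
orientation: [-3.139, 0.12, 0.002]
ft_force: [-6.0, -0.2, 3.8]
width: 23.8
grasp_force: 30.0
```

```bash
python3 - <<'E'
from h import *
print(get_obs()["moment"].round(2))
d=get_image("scene");cv2.imwrite("pics/s4.png",cv2.resize(d["image"][60:210,170:320],None,fx=4,fy=4,interpolation=cv2.INTER_CUBIC)*1)
E
```

```text
[0.05 1.32 0.03]
```

View pics/s4.png

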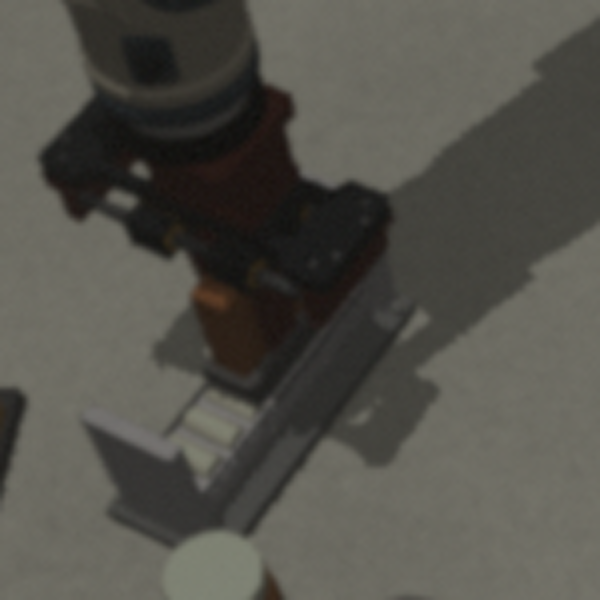

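The crop shows the shoe upright on the row at about (235,340), with two clips still up ahead of it. Net press is about 7 N, so I'm continuing the pass.

jog_arm([
  [-1, [0.025, 0, 0], [0, 0, 0]],
  [-1, [0.025, 0, 0], [0, 0, 0]],
  [-1, [0.025, 0, 0], [0, 0, 0]],
  [-1, [0.025, 0, 0], [0, 0, 0]],
  [-1, [0.025, 0, 0], [0, 0, 0]],
  [-1, [0.025, 0, 0], [0, 0, 0]],
  [-1, [0.025, 0, 0], [0, 0, 0]],
  [-1, [0.025, 0, 0], [0, 0, 0]],
  [-1, [0.025, 0, 0], [0, 0, 0]],
  [-1, [0.025, 0, 0], [0, 0, 0]],
])

```text
t: 19.9
ee_pos: [559.2, -234.9, 72.1]
orientation: [-3.139, 0.12, 0.003]
ft_force: [-6.1, 0.4, 3.3]
width: 23.7
grasp_force: 30.0
```

jog_arm([
  [-1, [0.025, 0, 0], [0, 0, 0]],
  [-1, [0.025, 0, 0], [0, 0, 0]],
  [-1, [0.025, 0, 0], [0, 0, 0]],
  [-1, [0.025, 0, 0], [0, 0, 0]],
  [-1, [0.025, 0, 0], [0, 0, 0]],
  [-1, [0.025, 0, 0], [0, 0, 0]],
  [-1, [0.025, 0, 0], [0, 0, 0]],
  [-1, [0.025, 0, 0], [0, 0, 0]],
  [-1, [0.025, 0, 0], [0, 0, 0]],
])

```text
t: 20.8
ee_pos: [581.6, -236.6, 72.1]
orientation: [-3.139, 0.12, 0.003]
ft_force: [-6.1, 0.4, 3.6]
width: 24.0
grasp_force: 30.0
```

```bash
python3 go.py 593.9 -236.9 72 -94.3
```

```text
t 20.8 pos [ 581.6226 -236.5738   72.0638] yaw -94.38573313574358 q6 1.2424427765486687 F [-6.1247  0.445   3.6274] w 23.96890032761229 30.000349581241608
turn/45 [-0.0005  0.0026 -0.0019] shift after turn/100 [ 0.1227 -0.006   0.0006] now [ 0.1227 -0.0061  0.0004]
```

jog_arm([
  [-1, [0.025, 0, 0], [0, 0, 0]],
  [-1, [0.025, 0, 0], [0, 0, 0]],
  [-1, [0.025, 0, 0], [0, 0, 0]],
  [-1, [0.025, 0, 0], [0, 0, 0]],
  [-1, [0.014, 0, 0], [0, 0, 0]],
  [-1, [0, 0, 0], [0, 0, 0]],
  [-1, [0, 0, 0], [0, 0, 0]],
])

```text
t: 21.5
ee_pos: [594.2, -237.7, 72.5]
orientation: [3.139, -0.12, 0.002]
ft_force: [-1.2, 0.2, 2.9]
width: 23.9
grasp_force: 30.0
```

```bash
cat > clips.py <<'E'
from m import *
c=np.array([547,-233.4]);a=np.radians(-4.25);ex=np.array([np.cos(a),np.sin(a)]);ey=np.array([-ex[1],ex[0]])
import sys
for n in("top","scene"):
    d=get_image(n) if len(sys.argv)<2 else dict(np.load(n+"0.npz"));W=cloud(d);q=W[...,:2]-c+(np.array([2,2]) if n=="top" else -np.array([1,2]))*0
    u=q@ex;v=q@ey
    for k in range(7):
        m=(abs(u-(-66+22*k))<5)&(abs(v)<14)&(W[...,2]>25)&(W[...,2]<60)
        print(n,k,m.sum(),np.percentile(W[m][:,2],[50,80]).round(1) if m.sum()>4 else "")
print(get_obs()["t"])
E
python3 clips.py;python3 go.py 593.9 -236.9 72 -94.3; echo start; python3 clips.py 0
```

```text
top 0 72 [40.9 41.8]
top 1 71 [41.2 42.1]
top 2 71 [40.7 42. ]
top 3 69 [40.9 41.9]
top 4 1 
top 5 0 
top 6 0 
scene 0 8 [39.4 40.4]
scene 1 0 
scene 2 0 
scene 3 0 
scene 4 0 
scene 5 0 
scene 6 0 
21.6
t 21.6 pos [ 594.2595 -237.7364   72.6199] yaw -94.39022569088252 q6 1.2480320556486897 F [-1.9608  0.3303  2.6198] w 23.80014255954289 30.00025749206543
turn/45 [ 0.0003 -0.0015 -0.002 ] shift after turn/100 [-0.0042 -0.0081  0.0062] now [-0.0042 -0.0081  0.0062]
start
top 0 74 [50.2 51.8]
top 1 76 [50.3 51.6]
top 2 71 [51.3 52.5]
top 3 71 [51.  52.4]
top 4 72 [50.4 51.7]
top 5 70 [50.7 51.7]
top 6 69 [51. 52.]
scene 0 35 [49.2 50.6]
scene 1 37 [49.  49.8]
scene 2 39 [49.5 51.8]
scene 3 41 [50.1 50.9]
scene 4 43 [49.  50.5]
scene 5 46 [48.8 50.3]
scene 6 36 [49.9 50.7]
21.6
```

jog_arm([
  [-1, [0, 0, 0.008], [0, 0, 0]],
  [-1, [0, 0, 0], [0, 0, 0]],
  [-1, [0, 0, 0], [0, 0, 0]],
  [-1, [0, 0, 0], [0, 0, 0]],
])

```text
t: 22.0
ee_pos: [594.2, -237.7, 71.8]
orientation: [3.139, -0.12, 0.002]
ft_force: [-1.9, -0.1, 4.3]
width: 23.9
grasp_force: 30.0
```

```bash
python3 - <<'E'
from h import *
d=get_image("scene");cv2.imwrite("pics/s5.png",cv2.resize(d["image"][60:210,170:320],None,fx=4,fy=4,interpolation=cv2.INTER_CUBIC))
E
```

```text
(no output)
```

View pics/s5.png

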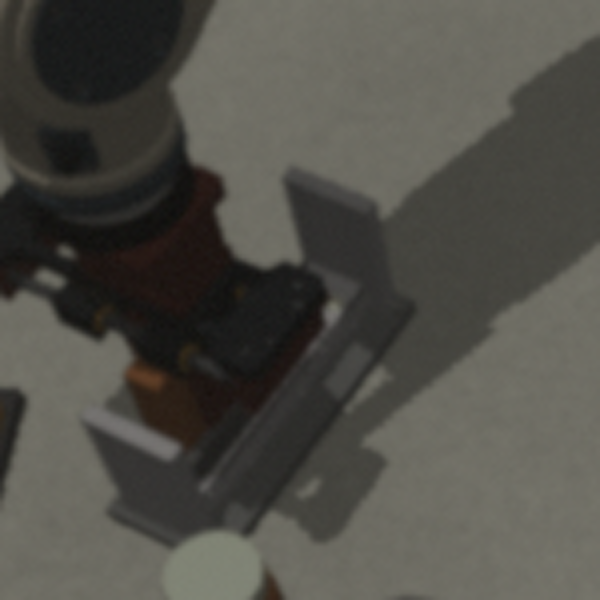

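The shoe is at the far end, handle near (170,410), just short of the cheek at (130,450). Lifting straight up, then checking the clips.

jog_arm([
  [-1, [0, 0, -0.05], [0, 0, 0]],
  [-1, [0, 0, -0.1], [0, 0, 0]],
  [-1, [0, 0, -0.1], [0, 0, 0]],
  [-1, [0, 0, -0.1], [0, 0, 0]],
  [-1, [0, 0, -0.15], [0, 0, 0]],
  [-1, [0, 0, -0.15], [0, 0, 0]],
  [-1, [0, 0, -0.15], [0, 0, 0]],
  [-1, [0, 0, -0.15], [0, 0, 0]],
  [-1, [0, 0, 0], [0, 0, 0]],
])

```text
t: 22.95
ee_pos: [595.3, -238.3, 169.7]
orientation: [3.138, -0.12, 0.007]
ft_force: [0.1, -0.1, -3.1]
width: 24.2
grasp_force: 30.0
```

```bash
python3 go.py 510 0 120 -94.3
```

```text
t 22.95 pos [ 595.2869 -238.2985  169.7073] yaw -94.38577771847008 q6 1.248037179600281 F [ 0.1388 -0.0915 -3.0513] w 24.154847873648848 29.999483227729797
turn/45 [ 0.002  -0.0058 -0.0019] shift after turn/100 [-1.0291 -2.3123  0.4971] now [-1.0348 -2.3116  0.4888]
```

jog_arm([
  [-1, [-0.1, -0.23, 0], [0, 0, 0]],
  [-1, [-0.1, -0.23, 0], [0, 0, 0]],
  [-1, [-0.1, -0.23, 0], [0, 0, 0]],
  [-1, [-0.1, -0.23, 0], [0, 0, 0]],
  [-1, [-0.1, -0.23, 0], [0, 0, 0]],
  [-1, [-0.1, -0.23, 0], [0, 0, 0]],
  [-1, [-0.1, -0.23, 0.1], [0, 0, 0]],
  [-1, [-0.1, -0.23, 0.15], [0, 0, 0]],
  [-1, [-0.1, -0.23, 0.15], [0, 0, 0]],
  [-1, [-0.1, -0.23, 0.1], [0, 0, 0]],
])

```text
t: 23.95
ee_pos: [510.6, 0.2, 115.6]
orientation: [3.139, -0.12, -0.002]
ft_force: [-0.1, 0.3, -3.1]
width: 24.1
grasp_force: 30.0
```

```bash
python3 go.py 510 0 31 -94.3; python3 clips.py
```

```text
t 23.95 pos [510.5912   0.2245 115.5937] yaw -94.39569400761933 q6 1.6246492441833038 F [-0.1288  0.2835 -3.1325] w 24.075025973105564 29.99896466732025
turn/45 [ 0.0001  0.0015 -0.0021] shift after turn/100 [-0.0057  0.0027  0.8459] now [-0.0047  0.0026  0.8459]
top 0 74 [45.2 46.4]
top 1 74 [45.5 46.8]
top 2 71 [45.4 46.6]
top 3 71 [45.2 47. ]
top 4 71 [45.2 46.8]
top 5 68 [45.5 46.8]
top 6 70 [45.  46.3]
scene 0 37 [43.7 45.3]
scene 1 39 [44.6 45.5]
scene 2 38 [44.2 45.4]
scene 3 43 [44.2 45.7]
scene 4 43 [44.5 45.3]
scene 5 44 [44.5 45.6]
scene 6 29 [44. 45.]
24.05
```

All seven clips measure at the home height of 46 mm and are level with each other. Standing the shoe down.

jog_arm([
  [-1, [0, 0, 0.15], [0, 0, 0]],
  [-1, [0, 0, 0.15], [0, 0, 0]],
  [-1, [0, 0, 0.15], [0, 0, 0]],
  [-1, [0, 0, 0.15], [0, 0, 0]],
  [-1, [0, 0, 0.1], [0, 0, 0]],
  [-1, [0, 0, 0.08], [0, 0, 0]],
  [-1, [0, 0, 0.02], [0, 0, 0]],
  [-1, [0, 0, 0], [0, 0, 0]],
  [-1, [0, 0, 0], [0, 0, 0]],
])

```text
t: 24.95
ee_pos: [512.1, -0.7, 37.0]
orientation: [3.139, -0.12, 0.001]
ft_force: [0.3, 0.9, -3.7]
width: 24.1
grasp_force: 30.0
```

jog_arm([
  [-1, [0, 0, 0.02], [0, 0, 0]],
  [-1, [0, 0, 0.02], [0, 0, 0]],
  [-1, [0, 0, 0.01], [0, 0, 0]],
  [-1, [0, 0, 0], [0, 0, 0]],
  [-1, [0, 0, 0], [0, 0, 0]],
])

```text
t: 25.45
ee_pos: [511.6, -0.7, 31.6]
orientation: [-3.139, 0.12, 0.0]
ft_force: [-0.0, -0.3, -2.6]
width: 23.5
grasp_force: 30.0
```

jog_arm([
  [-1, [0, 0, 0.01], [0, 0, 0]],
  [-1, [0, 0, 0], [0, 0, 0]],
  [-1, [0, 0, 0], [0, 0, 0]],
])

```text
t: 25.75
ee_pos: [511.8, -0.7, 31.2]
orientation: [3.139, -0.12, 0.0]
ft_force: [-1.4, 0.9, 4.8]
width: 24.1
grasp_force: 30.0
```

jog_arm([
  [1, [0, 0, 0], [0, 0, 0]],
  [1, [0, 0, 0], [0, 0, 0]],
  [1, [0, 0, 0], [0, 0, 0]],
  [1, [0, 0, 0], [0, 0, 0]],
  [1, [0, 0, 0], [0, 0, 0]],
  [1, [0, 0, 0], [0, 0, 0]],
  [1, [0, 0, 0], [0, 0, 0]],
  [1, [0, 0, 0], [0, 0, 0]],
  [1, [0, 0, 0], [0, 0, 0]],
])

```text
t: 26.65
ee_pos: [511.6, -0.7, 30.6]
orientation: [3.139, -0.12, -0.0]
ft_force: [0.4, -1.0, -0.4]
width: 87.6
grasp_force: 0.0
```

jog_arm([
  [1, [0, 0, -0.1], [0, 0, 0]],
  [1, [0, 0, -0.2], [0, 0, 0]],
  [1, [0, 0, -0.2], [0, 0, 0]],
  [1, [0, 0, -0.2], [0, 0, 0]],
  [1, [0, 0, -0.2], [0, 0, 0]],
  [1, [0, 0, -0.2], [0, 0, 0]],
  [1, [-0.2, 0, -0.2], [0, 0, 0]],
  [1, [-0.2, 0, 0], [0, 0, 0]],
  [1, [0, 0, 0], [0, 0, 0]],
  [1, [0, 0, 0], [0, 0, 0]],
])

```text
t: 27.65
ee_pos: [472.2, 2.4, 161.2]
orientation: [3.139, -0.12, 0.002]
ft_force: [-0.6, -0.2, -0.3]
width: 87.6
grasp_force: 0.0
```

```bash
python3 - <<'E'
from m import *
for n in("top","scene"):
    d=get_image(n);W=cloud(d)
    print(n,rect(orange(d,W,80,100,x=(420,610),y=(-60,100))),get_obs()["t"])
    print("spool",rect(box(W,(500,700),(-110,20),(38,52))), "jar",rect(box(W,(500,720),(-240,-80),(68,84))))
cv2.imwrite("pics/s6.png",d["image"])
E
```

```text
top (array([540.2,  -2.4]), array([20.3,  3.9]), 89.97, np.float64(88.3), 28) 27.7
spool (array([671.5, -68.5]), array([63.9, 56.9]), 89.87, np.float64(45.0), 788) jar (array([ 664.4, -187.5]), array([106.5,  53.2]), 34.46, np.float64(74.9), 626)
scene (array([512.8,   2.5]), array([62.4, 22.4]), -3.3, np.float64(86.9), 259) 27.75
spool (array([600.1, -36.8]), array([223.1,  63.8]), -21.12, np.float64(44.2), 676) jar (array([ 670.1, -185.3]), array([102.9,  52.1]), 41.47, np.float64(74.2), 518)
```

View pics/s6.png

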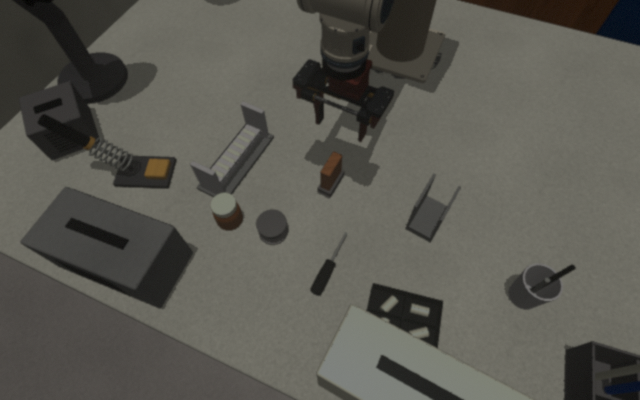

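The shoe stands upright at pixel (331,173), clear of everything. The bystanders haven't moved and the gripper is free above.

```bash
python3 -c "
from h import *
print(close_job())"
```

```text
the job is handed in; nothing more can be done
None
```

The job is handed in (arm clock about 28 s): all seven clips measured fully home, the shoe stands released on the open bench between rail and dock, the bed went down an estimated 5.5 mm at most (from the wrist force), and the spool, jar and screwdriver are where they were.

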